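# Turn the tray and ready the tooth dies for transport

## Task

The tray in the transport case sits back to front, so its lock cannot close: first lift the tray clear, turn it half a turn and seat it fully home again with its low ledge towards the lock. Then stand every tooth die on the bench upright in the tray, each in a compartment of its own, and finally slide the lock fully home to its end stop over the ledge. Leave the tools, bottles, bowl and plaster cast on the bench where they are.

Things in the scene. Friction and masses are not known exactly. Their poses are not given: they have to be found in the camera images.
- case: Fixed grey transport case, 269 x 135 mm. Origin on the bench top under the centre of its well; z up, +x along the long side towards the lock end. Well 191 mm (x) by 119 mm (y), floor 6 mm above the bench. Long walls and the -x end wall are 8 mm thick, upright inside to 20 mm above the bench, then flared outwards 45 degrees to 26 mm.
- deck (a point): Centre of the top of the case's deck, the flat surface 20 mm above the bench which bounds the well at its +x end (from x = 95.5 to 165 mm in the case's frame) and carries the transport lock. Axes as the case's.
- tray_grip (a point): White tray insert, 186 x 114 mm, 0.2 to 0.45 kg, loose in the well with 2.5 mm play per side. Point on its central square grip post, 46 mm above its underside (52 above the bench when seated). Post 22 x 22 mm, sides square to the tray, top 12 above the point. Axes: z up, +x towards its low ledge end, -x to its tall end (18 thick, 30 high). At the start its +x points along the case's -x.
- tray_ledge (a point): Centre of the top of the tray's low ledge (34 mm along x, 114 wide, top 12 mm above the underside), 76 mm along the tray's +x from its middle. Axes as the tray's. Seated the right way round it lies at x = +76, z = 18 mm in the case's frame.
- tray_cells (a point): Middle of the tray's six open compartments, on the floor's top, 4 mm above the tray's underside; 8 mm along the tray's -x from its middle. Axes as the tray's. Compartments 42 x 42 mm, centred at x = -46, 0, +46 and y = -32, +32 mm from this point; walls between and around them reach 10 mm above their floor.
- lock (a joint): Transport lock, a bolt sliding on the deck: 0 = drawn back, grows (m) as it slides along the case's -x, over the well; end stop at 0.042 = locked, bolt plate over the tray's ledge. Starts at 0 to 0.008, clear of the well; stays where it is left. About 3 N moves it. With the tray back to front the tall end blocks it at about 0.013.
- lock_grip (a point): Middle of the lock's upright black grip block: 14 mm along the sliding direction, 22 mm across it, 40 mm tall (20 above and below this point). 51.5 mm above the bench. With the lock at 0 it is at x = +129 mm, y = 0 in the case's frame. Axes as the case's.
- die1_mid (a point): Cream-coloured stone stand with a single model tooth on top (tooth die), 64 mm tall, 0.06 to 0.11 kg, standing on the bench (may be absent). Point on its axis half-way up, 32 mm above its underside; z up, x and y square to the sides. Foot 32 x 32 x 10 mm; above it a square stem of 18 x 18 mm from 10 to 48 mm height, best gripped there; then the tooth, 18 mm across.
- die2_mid (a point): Cream-coloured stone stand with a single model tooth on top (tooth die), 64 mm tall, 0.06 to 0.11 kg, standing on the bench (may be absent). Point on its axis half-way up, 32 mm above its underside; z up, x and y square to the sides. Foot 32 x 32 x 10 mm; above it a square stem of 18 x 18 mm from 10 to 48 mm height, best gripped there; then the tooth, 18 mm across.
- die3_mid (a point): Cream-coloured stone stand with a single model tooth on top (tooth die), 64 mm tall, 0.06 to 0.11 kg, standing on the bench (may be absent). Point on its axis half-way up, 32 mm above its underside; z up, x and y square to the sides. Foot 32 x 32 x 10 mm; above it a square stem of 18 x 18 mm from 10 to 48 mm height, best gripped there; then the tooth, 18 mm across.
- die4_mid (a point): Cream-coloured stone stand with a single model tooth on top (tooth die), 64 mm tall, 0.06 to 0.11 kg, standing on the bench (may be absent). Point on its axis half-way up, 32 mm above its underside; z up, x and y square to the sides. Foot 32 x 32 x 10 mm; above it a square stem of 18 x 18 mm from 10 to 48 mm height, best gripped there; then the tooth, 18 mm across.
- die5_mid (a point): Cream-coloured stone stand with a single model tooth on top (tooth die), 64 mm tall, 0.06 to 0.11 kg, standing on the bench (may be absent). Point on its axis half-way up, 32 mm above its underside; z up, x and y square to the sides. Foot 32 x 32 x 10 mm; above it a square stem of 18 x 18 mm from 10 to 48 mm height, best gripped there; then the tooth, 18 mm across.
- die6_mid (a point): Cream-coloured stone stand with a single model tooth on top (tooth die), 64 mm tall, 0.06 to 0.11 kg, standing on the bench (may be absent). Point on its axis half-way up, 32 mm above its underside; z up, x and y square to the sides. Foot 32 x 32 x 10 mm; above it a square stem of 18 x 18 mm from 10 to 48 mm height, best gripped there; then the tooth, 18 mm across.
- spatula: Bystander, to be left alone: plaster spatula with wooden handle, 150 mm, lying. Origin at its underside.
- brush: Bystander, to be left alone: brush, 150 mm, lying. Origin at its underside.
- jar: Bystander, to be left alone: closed jar, 44 mm across, 55 mm tall. Origin at its underside.
- drip_bottle: Bystander, to be left alone: small bottle, 34 mm across, 80 mm tall. Origin at its underside.
- mix_bowl: Bystander, to be left alone: blue mixing bowl, 84 mm across, 50 mm tall. Origin at its underside.
- arch_cast: Bystander, to be left alone: plaster cast of a dental arch on a block 62 x 70 x 22 mm. Origin at its underside.
Not all that is in view belongs to the job. Leave any yellow look-alike of the part that bears tray_grip alone.

How it is judged:
By the outcome, as a careful person would: the job done as asked, in the order asked, and still so for the second after the job is handed in, with the robot touching nothing.
Of die1, die2, die3, die4, die5, die6 only 4 to 6 are there at a start; the rules pass over those that are not, and their reading is None.
At some moment in a run one of die1, die2, die3, die4, die5, die6 may be knocked a few centimetres aside while the robot is not near it.
It also fails if it takes over 210 s, if anything falls off the work surface, if the arm or the gripper's body presses on something with over 40 N, if the wrist force passes 120 N, or if a joint passes its speed limit or range.

## Robot

A 6-joint arm with a two-finger parallel gripper is mounted at the origin on the work surface. World frame = base frame: x ahead of the robot, y to its left, z up, the work surface at z = 0. Lengths are in m, angles in degrees, forces in N, time in s.
With the tool pointing down it reaches from about 0.275 to 0.85 m from the base axis. Payload 5.2 kg.
Tool frame: the origin (TCP) lies between the finger pads; the fingertips stand 8 mm ahead of it and the grasp point (between the pads) lies 11 mm behind it (robot.tcp_to_tips is the distance from the TCP to the fingertips, in m); z points along the fingers, x is the direction in which the jaws open and shut, and the axes are right-handed (so a half turn about z gives the same grasp; the last joint's range is limited). The gripper opens to 85 mm and grips with 20 to 120 N. Pads are 22 mm wide; open, the fingers measure 114 mm over their backs; the gripper's body (76 mm by 85 mm) begins 54 mm behind the grasp point. The pads swing forward as they close: fully open they stand 13 mm farther back than shut.
Start: joints at [-82.896, 14.817, 87.949, -0, 77.235, -11.62], TCP at [0.177, -0.521, 0.239] pointing down, gripper open.
Joint ranges: [-179.93, 179.93], [-52.35, 119.4], [10.71, 147.94], [-69.91, 249.91], [12.55, 155.21], [-178.61, 178.61]. Speed limits (degrees/s): [147.25, 147.25, 180, 180, 180, 180].

## Interface

Orientations are given as a 3x3 rotation matrix whose columns are the frame's x, y, z axes.
In Python, from workcell import state, snapshot, camera_params, robot gives the robot as it stands.
- The arm moves only by the tool jog_arm, never from a script. Its argument "plan" is text: rows parted by semicolons, each of 7 numbers parted by spaces: the shift along the tool's x, y, z in mm, then the turn, a rotation vector about the tool's x, y, z in rad, then the opening, from 0 (shut) to 1 (fully open). In form: tx ty tz rx ry rz claw; .... A call has 1 to 12 rows; each row is the pose to reach, as a shift and turn from the pose commanded when the call began, along the tool's axes at that moment; what a row does not reach only later rows make up. A row lasts 1/8 s, in which the tool goes at most 62.5 mm and 10.7 degrees, less where a joint would pass 70% of its speed; a pose out of reach is approached as far as the arm can. A call with a gripper value outside its range is refused whole. The fingers move at their own pace and stop on an object; "squeeze" is the grip in N (left out, the last holds). Time passes only in rows, so rows that repeat a pose let the fingers close. It gives the time, the measured TCP pose, the force and the opening at its end, in the units of the state.
- state(): the state, without advancing time (a new reading comes with each control period).
- snapshot(name): name is "scene" or "top"; returns the picture (420x560x3 uint8, blue, green, red); there is no depth.
- camera_params(name): a dict with "mtx" (3x3 intrinsics, pixels), "k1" (the pictures are not rectified: a ray, as slopes to the right and down, at radius r is drawn at 1 + k1 r^2 times it, then the intrinsics apply), "cam_to_world" (4x4, takes a point from camera to world coordinates). Camera axes: x right, y down, z forward; pixel columns grow to the right and rows downward; lengths in m; the calibration is good to about 2 mm. A picture is of the moment at which its call begins. camera_params takes no time and is no camera call.
- robot.job_done(): hands the job in, once; it reports no verdict.
The state is a dict: "time_s": time; "joint_positions": joint angles; "qvel": joint speeds; "tau": joint torques, N m; "position": TCP position; "ee_rot": TCP orientation; "force": force on the tool from outside, world axes, zero at the start; "ft_torque": the same for the moment, N m; "width": opening from 0.0 (shut) to 1.0 (fully open).
Only numpy, scipy, OpenCV 4.12 (cv2) and the standard library are available. Lean on these libraries where they do the work, as an engineer would, in place of code of your own. Each camera call takes 0.05 s, during which the arm holds its last target. There are 200 camera calls.

## Working session

There is one attempt and no reset: what is moved stays moved. The work goes in short steps, Python scripts to look and compute and a tool call to move; the robot and the scene stay as the last step left them, time stands still between calls to the robot, and variables do not carry over. Pictures are saved under pics/ and viewed, about 12 in all and at most 16, crops included, and the job is handed in when it is done.

Besides the shell and the picture viewer there is one more tool, called after ">>>" by a JSON object that holds its "api" and its "payload". jog_arm: Moves the arm, as the interface text tells. Its arguments: {"type":"object","properties":{"plan":{"type":"string"},"squeeze":{"type":"number"}},"required":["plan"]}

```bash
ls; mkdir -p pics; python3 - <<'E'
from workcell import state,snapshot,camera_params,robot
import cv2
for n in("scene","top"):
    cv2.imwrite(f"pics/{n}0.png",snapshot(n)); p=camera_params(n); print(n,p)
s=state();print(s)
E
```

```text
pics
scene {'mtx': array([[408.09514366,   0.        , 276.99621741],
       [  0.        , 408.09514366, 216.0785478 ],
       [  0.        ,   0.        ,   1.        ]]), 'k1': -0.06766742990236026, 'cam_to_world': array([[ 0.65047491,  0.4906654 , -0.57976707,  1.05280198],
       [ 0.75939342, -0.43449659,  0.48428747, -0.47158353],
       [-0.01428371, -0.75528814, -0.65523721,  0.70679697],
       [ 0.        ,  0.        ,  0.        ,  1.        ]])}
top {'mtx': array([[438.21819703,   0.        , 277.20322255],
       [  0.        , 438.21819703, 203.46944723],
       [  0.        ,   0.        ,   1.        ]]), 'k1': -0.08459816772181732, 'cam_to_world': array([[-0.0149837 , -0.99059383,  0.13601234,  0.33092804],
       [-0.99973419,  0.01722594,  0.01532355,  0.01318981],
       [-0.01752236, -0.13574658, -0.99058863,  1.10973372],
       [ 0.        ,  0.        ,  0.        ,  1.        ]])}
{'time_s': 0.1, 'joint_positions': array([-8.28960795e+01,  1.48558177e+01,  8.80051799e+01,  1.52342387e-03,
        7.72348113e+01, -1.16187159e+01]), 'qvel': array([-0.04824141, -0.14723115, -0.24053627,  0.02727659, -0.04833976,
        0.00208669]), 'tau': array([ 1.55392867e-03, -4.46969318e+01, -2.91245824e+01, -3.76013732e-04,
        6.35621283e-03, -1.87614796e-05]), 'position': array([ 0.17652343, -0.52041473,  0.23854831]), 'ee_rot': array([[ 3.20981456e-01, -9.47085462e-01, -1.81064987e-04],
       [-9.47084072e-01, -3.20981303e-01,  1.66255085e-03],
       [-1.63269621e-03, -3.62164226e-04, -9.99998602e-01]]), 'force': array([-0.08318522, -0.65138266,  0.33958632]), 'ft_torque': array([ 0.04992103, -0.02606717,  0.00111148]), 'width': 1.0033545168829228}
```

View pics/top0.png

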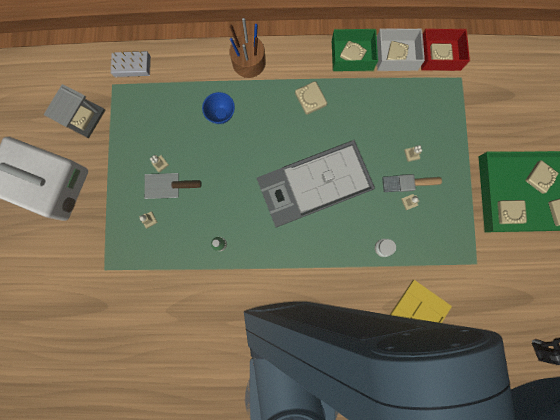

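View pics/scene0.png

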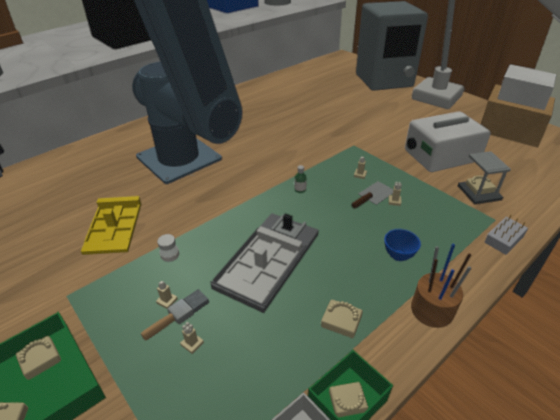

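Top view: case centre is near (318,183) with its lock at (279,196) lower left. The white tray's post is at (328,176), and its tall end faces the lock. Candidates for the tray are the white one at (328,176) and the yellow look-alike at (420,300), which I leave alone. Die candidates are (158,163), (148,219), (414,153) and (410,202); the casts in boxes at the edges and at (311,97) are not dies.

```bash
cat > h.py <<'E'
import numpy as np,cv2
from workcell import state,snapshot,camera_params,robot
def ray(n,uv):
    p=camera_params(n);K=p['mtx'];T=p['cam_to_world']
    q=((np.array(uv,float)-K[:2,2])/[K[0,0],K[1,1]]);u=q.copy()
    for _ in range(20): u=q/(1+p['k1']*(u@u))
    return T[:3,3],T[:3,:3]@np.array([u[0],u[1],1.])
def onz(n,uv,z):
    o,d=ray(n,uv);return o+d*(z-o[2])/d[2]
def proj(n,P):
    p=camera_params(n);K=p['mtx'];T=p['cam_to_world']
    c=T[:3,:3].T@(np.array(P,float)-T[:3,3]);u=c[:2]/c[2];u=u*(1+p['k1']*(u@u))
    return u*[K[0,0],K[1,1]]+K[:2,2]
def tri(uv1,uv2):
    o,d=ray('top',uv1);o2,d2=ray('scene',uv2)
    A=np.stack([d,-d2],1);s=np.linalg.lstsq(A,o2-o,rcond=None)[0]
    a=o+d*s[0];b=o2+d2*s[1];return (a+b)/2,np.linalg.norm(a-b)
def crop(im,c,r,f,name):
    x,y=c;cv2.imwrite(name,cv2.resize(im[y-r[1]:y+r[1],x-r[0]:x+r[0]],None,fx=f,fy=f,interpolation=cv2.INTER_CUBIC))
E
python3 - <<'E'
from h import *
t=cv2.imread('pics/top0.png');s=cv2.imread('pics/scene0.png')
crop(t,(316,183),(66,48),6,'pics/c1.png')
a=[cv2.resize(t[y-16:y+16,x-16:x+16],None,fx=8,fy=8,interpolation=cv2.INTER_CUBIC) for x,y in((158,163),(148,219),(414,153))]
# scene predictions of the dies' feet
for x,y in((158,163),(148,219),(414,153),(410,202)):
    P=onz('top',(x,y),.03);print(P,proj('scene',P),proj('top',[P[0],P[1],0]))
b=[cv2.resize(t[186:218,394:426],None,fx=8,fy=8,interpolation=cv2.INTER_CUBIC)]
for x,y in((166,293),(192,337)): b.append(cv2.resize(s[y-20:y+20,x-20:x+20],(256,256),interpolation=cv2.INTER_CUBIC))
cv2.imwrite('pics/c2.png',np.vstack([np.hstack(a),np.hstack(b)]))
crop(s,(266,258),(60,56),5,'pics/c3.png')
E
```

```text
[0.58861284 0.33229208 0.03      ] [394.14423329 191.8280105 ] [161.25902904 165.59434019]
[0.44551562 0.35442367 0.03      ] [359.25675794 166.53494068] [151.58177516 220.17581309]
[ 0.60239714 -0.31918106  0.03      ] [189.90775662 332.46935855] [410.68025174 155.86275288]
[ 0.47711903 -0.30146547  0.03      ] [165.95410591 289.03093657] [406.71487546 203.62807629]
```

View pics/c1.png

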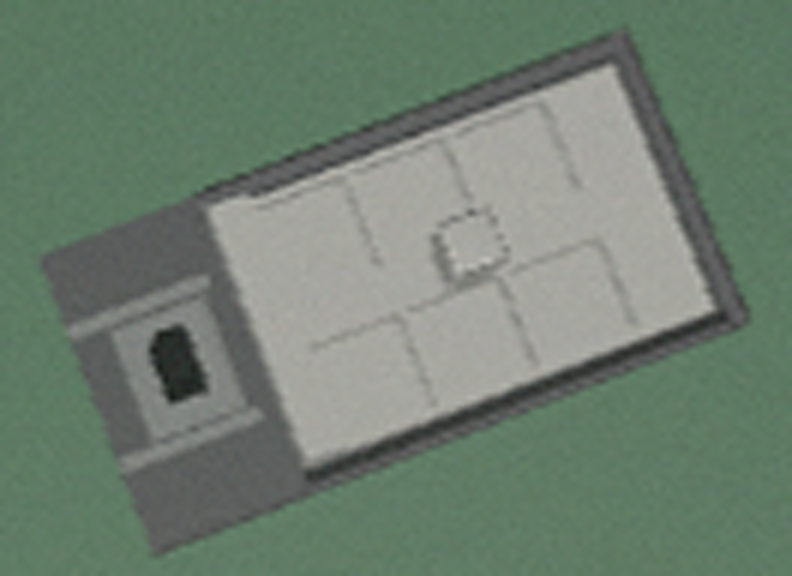

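View pics/c2.png

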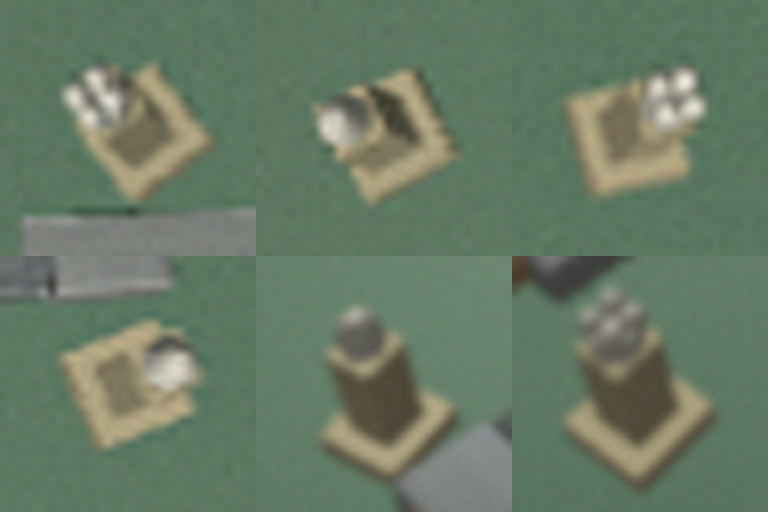

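Top crop: the tray is white, its flat tall end lies next to the lock, and the post top is at crop (473,243). The case corners are clear. The four dies show feet and stems as described, one with a bristly crown, so 4 dies are present.

```bash
python3 - <<'E'
from h import *
np.set_printoptions(precision=4,suppress=True)
def px(o,f,uv): return (np.array(uv)+.5)/f-.5+o
C=lambda uv:px(np.array([250,135]),6,uv)
img=[(628,28),(747,320),(42,258),(152,553)]; z=[.026,.026,.020,.020]
loc=np.array([[-.1035,-.0675],[-.1035,.0675],[.165,-.0675],[.165,.0675]])
W=np.array([onz('top',C(u),zz)[:2] for u,zz in zip(img,z)])
# image: +x toward lock (lower-left), z up; find y sign by rigid fit w/o reflection
for sg in(1,-1):
    L=loc*[1,sg];l=L-L.mean(0);w=W-W.mean(0);a=np.arctan2((l[:,0]*w[:,1]-l[:,1]*w[:,0]).sum(),(l*w).sum())
    R=np.array([[np.cos(a),-np.sin(a)],[np.sin(a),np.cos(a)]]);t=W.mean(0)-R@L.mean(0)
    print('case',sg,np.degrees(a),t,'res mm',1e3*(W-(L@R.T+t)))
    if abs((W-(L@R.T+t))).max()<.02: best=(a,R,t)
a,R,t=best
P=onz('top',C((473,243)),.064);print('post',P,'in case',R.T@(P[:2]-t)*1e3)
T=[C(u) for u in((208,205),(305,468),(715,305),(612,68))]
for u,zz in zip(T,(.036,.036,.018,.018)): print('tray corner',R.T@(onz('top',u,zz)[:2]-t)*1e3)
print('lock', R.T@(onz('top',C((180,365)),.0615)[:2]-t)*1e3)
for k,(o,cs) in enumerate([((142,147),[(210,143),(137,200),(155,65)]),((132,203),[(204,155),(116,203),(159,68)]),((398,137),[(85,195),(53,100),(178,175)]),((394,186),[(100,192),(60,101),(195,154)])]):
    w=[onz('top',px(np.array(o),8,c),.010)[:2] for c in cs]
    if k<2: ctr=(w[1]+w[2])/2; e=[w[1]-w[0],w[2]-w[0]]
    else: ctr=(w[1]+w[2])/2; e=[w[1]-w[0],w[2]-w[0]]
    print('die',k,ctr,[np.linalg.norm(v)*1e3 for v in e],[np.degrees(np.arctan2(v[1],v[0]))%90 for v in e],'scene px',proj('scene',[*ctr,.032]),proj('scene',[*ctr,0]))
g=cv2.cvtColor(cv2.imread('pics/scene0.png'),cv2.COLOR_BGR2HSV)
E
```

```text
case 1 110.26449906025623 [ 0.5422 -0.0951] res mm [[ 0.2679 -0.2968]
 [ 0.1421  1.7772]
 [-0.7313 -1.7768]
 [ 0.3213  0.2964]]
case -1 110.77874707481297 [ 0.5425 -0.095 ] res mm [[ 125.571    46.606 ]
 [-127.418   -45.9704]
 [ 126.8288   45.9709]
 [-124.9819  -46.6065]]
post [ 0.5419 -0.0961  0.064 ] in case [-0.8462  0.6161]
tray corner [ 91.2523 -58.71  ]
tray corner [94.1102 58.5661]
tray corner [-93.7918  55.2405]
tray corner [-92.7113 -55.5081]
lock [127.6525   3.8215]
die 0 [0.593  0.3334] [np.float64(29.86224802112212), np.float64(32.423727203805484)] [np.float64(37.87084925184345), np.float64(35.432315686986456)] scene px [395.8363 191.8186] [393.8172 201.0245]
die 1 [0.4464 0.3588] [np.float64(31.944515937662004), np.float64(32.019048329571106)] [np.float64(27.878756294796872), np.float64(28.44055198419782)] scene px [360.5241 165.5423] [359.2726 174.4695]
die 2 [ 0.6055 -0.32  ] [np.float64(32.72407789891813), np.float64(31.361739059124602)] [np.float64(15.092210909531119), np.float64(11.38179981030504)] scene px [190.2486 333.1832] [192.8299 342.2871]
die 3 [ 0.4811 -0.3061] [np.float64(31.415906984890515), np.float64(33.242015700688576)] [np.float64(20.949037550902837), np.float64(20.42685296919528)] scene px [164.774  290.6882] [167.7144 300.0619]
```

View pics/c3.png

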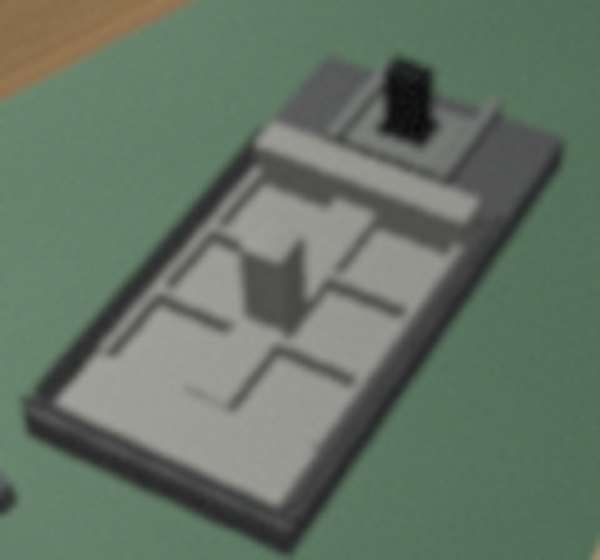

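Scene crop: the tall end is next to the lock and the low ledge is at the far end. Sizes and residuals agree with the description to within about 2 mm, and the die feet predicted in the scene view land on the dies. Next is the reach to the tray.

```bash
cat >> h.py <<'E'
from scipy.spatial.transform import Rotation as Ro
CY=np.radians(110.3);CT=np.array([.542,-.0955])
def case(x,y): return CT+np.array([np.cos(CY)*x-np.sin(CY)*y,np.sin(CY)*x+np.cos(CY)*y])*1e-3
def rel(*targets):
    "targets (x,y,z,yawdeg) in m, in world -> rows in tool axes from pose now"
    s=state();R0=s['ee_rot'];p=s['position']
    print('t %.1f'%s['time_s'],'p',p.round(4),'yaw %.1f'%np.degrees(np.arctan2(R0[1,0],R0[0,0])),'F',s['force'].round(1),'w %.3f'%s['width'],'q1,q6',s['joint_positions'][[0,5]].round(0))
    for x,y,z,yw in targets:
        c,q=np.cos(np.radians(yw)),np.sin(np.radians(yw))
        R=np.array([[c,q,0],[q,-c,0],[0,0,-1.]])
        print((x,y,z,yw),'->',(R0.T@(np.array([x,y,z])-p)*1e3).round(1),Ro.from_matrix(R0.T@R).as_rotvec().round(4))
E
python3 -c "
from h import *
rel((.542,-.096,.15,-69.7))"
```

```text
t 0.1 p [ 0.1765 -0.5204  0.2385] yaw -71.3 F [-0.1 -0.7  0.3] w 1.003 q1,q6 [-83. -12.]
(0.542, -0.096, 0.15, -69.7) -> [-284.5 -482.3   89.2] [-0.0004  0.0016 -0.0275]
```

>>> {"api": "jog_arm", "payload": {"plan": "-50 -85 0 0 0 0 1; -100 -170 0 0 0 0 1; -150 -255 20 0 0 -0.01 1; -200 -340 40 0 0 -0.02 1; -250 -424 60 0 0.0016 -0.0275 1; -275 -466 80 0 0.0016 -0.0275 1; -284.5 -482.3 89 0 0.0016 -0.0275 1; -284.5 -482.3 89 0 0.0016 -0.0275 1; -284.5 -482.3 89 0 0.0016 -0.0275 1; -284.5 -482.3 89 0 0.0016 -0.0275 1; -284.5 -482.3 89 0 0.0016 -0.0275 1; -284.5 -482.3 89 0 0.0016 -0.0275 1", "squeeze": 40}}

```text
time_s: 1.6
position: [0.5415, -0.0978, 0.1506]
ee_rot: [[0.346, -0.938, 0.001], [-0.938, -0.346, -0.002], [0.002, 0.0, -1.0]]
force: [-0.1, -0.6, -0.1]
width: 0.999
```

```bash
python3 -c "
from h import *
rel((.542,-.0958,.041,-69.7))"
```

```text
t 1.6 p [ 0.5415 -0.0978  0.1506] yaw -69.8 F [-0.1 -0.6 -0.1] w 0.999 q1,q6 [-22.  48.]
(0.542, -0.0958, 0.041, -69.7) -> [ -2.   -1.2 109.6] [ 0.0002 -0.0021 -0.0014]
```

>>> {"api": "jog_arm", "payload": {"plan": "-2 -1.2 30 0 0 0 1; -2 -1.2 60 0 0 0 1; -2 -1.2 85 0 0 0 1; -2 -1.2 100 0 0 0 1; -2 -1.2 109 0 0 0 1; -2 -1.2 109.5 0 0 0 1; -2 -1.2 109.5 0 0 0 0.5; -2 -1.2 109.5 0 0 0 0.3; -2 -1.2 109.5 0 0 0 0; -2 -1.2 109.5 0 0 0 0; -2 -1.2 109.5 0 0 0 0; -2 -1.2 109.5 0 0 0 0", "squeeze": 60}}

```text
time_s: 3.1
position: [0.5433, -0.0949, 0.0416]
ee_rot: [[0.347, -0.938, 0.002], [-0.938, -0.347, -0.002], [0.003, -0.001, -1.0]]
force: [0.2, -1.8, 4.9]
width: 0.248
```

>>> {"api": "jog_arm", "payload": {"plan": "0 0 -5 0 0 0 0; 0 0 -12 0 0 0 0; 0 0 -25 0 0 0 0; 0 0 -40 0 0 0 0; 0 0 -60 0 0 0 0; 0 0 -75 0 0 0 0; 0 0 -85 0 0 0 0; 0 0 -85 0 0 0 0; 0 0 -85 0 0 0 0"}}

```text
time_s: 4.22
position: [0.542, -0.0942, 0.1252]
ee_rot: [[0.347, -0.938, -0.001], [-0.938, -0.347, -0.001], [0.001, 0.001, -1.0]]
force: [0.6, 0.2, -3.0]
width: 0.245
```

```bash
python3 - <<'E'
from h import *
s=state();print(s['position'],s['force'],s['ft_torque'],s['width'],s['joint_positions'])
a=snapshot('scene');b=snapshot('top')
cv2.imwrite('pics/s1.png',a);cv2.imwrite('pics/t1.png',b)
rel((.5425,-.0955,.126,-69.7+90),(.5425,-.0955,.126,-69.7+179.9))
cv2.imwrite('pics/v1.png',np.hstack([cv2.resize(a[170:330,190:350],(400,400)),cv2.resize(b[120:240,240:390],(500,400))])[:, :900][:, :800])
E
```

```text
[ 0.5419623  -0.09417054  0.12521068] [ 0.64906209  0.22762756 -2.98699881] [-0.04751831  0.03375513 -0.03313662] 0.24486719145845323 [-2.14341295e+01  2.07177301e+01  9.67946471e+01 -7.60385137e-02
  6.25018977e+01  4.83027901e+01]
t 4.3 p [ 0.5419 -0.0942  0.125 ] yaw -69.7 F [-0.3  0.4 -4.2] w 0.247 q1,q6 [-21.  48.]
(0.5425, -0.0955, 0.126, 20.299999999999997) -> [ 1.5 -0.1 -1. ] [ 1.3000e-03  7.0000e-04 -1.5709e+00]
(0.5425, -0.0955, 0.126, 110.2) -> [ 1.5 -0.1 -1. ] [ 7.0000e-04  2.0000e-03 -3.1399e+00]
```

View pics/v1.png

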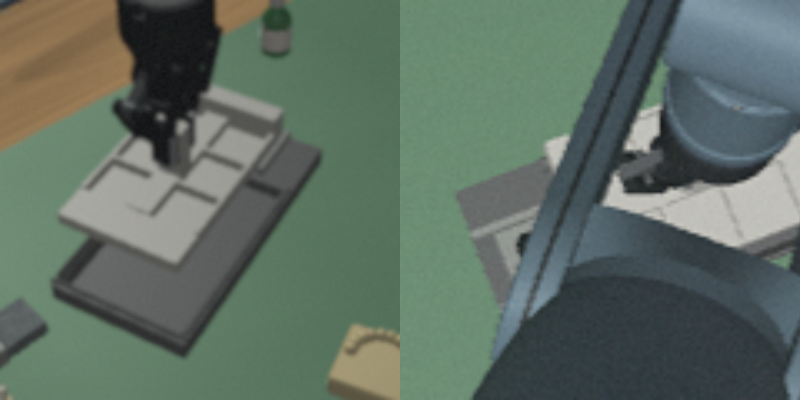

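The tray is lifted clear and level. Now I turn it.

>>> {"api": "jog_arm", "payload": {"plan": "0 0 0 0 0 -0.15 0; 0 0 0 0 0 -0.32 0; 0 0 0 0 0 -0.49 0; 0 0 0 0 0 -0.66 0; 0 0 0 0 0 -0.83 0; 0 0 0 0 0 -1.0 0; 0 0 0 0 0 -1.17 0; 0 0 0 0 0 -1.34 0; 0 0 0 0 0 -1.48 0; 0 0 0 0 0 -1.5709 0; 0 0 0 0 0 -1.5709 0"}}

```text
time_s: 5.7
position: [0.5422, -0.0942, 0.1252]
ee_rot: [[0.938, 0.346, -0.001], [0.346, -0.938, -0.001], [-0.001, 0.001, -1.0]]
force: [-0.6, -0.4, -4.0]
width: 0.246
```

>>> {"api": "jog_arm", "payload": {"plan": "0 0 0 0 0 -0.15 0; 0 0 0 0 0 -0.32 0; 0 0 0 0 0 -0.49 0; 0 0 0 0 0 -0.66 0; 0 0 0 0 0 -0.83 0; 0 0 0 0 0 -1.0 0; 0 0 0 0 0 -1.17 0; 0 0 0 0 0 -1.34 0; 0 0 0 0 0 -1.48 0; 0 0 0 0 0 -1.5709 0; 0 0 0 0 0 -1.5709 0; 0 0 0 0 0 -1.5709 0"}}

```text
time_s: 7.2
position: [0.5424, -0.0943, 0.1256]
ee_rot: [[-0.345, 0.939, 0.0], [0.939, 0.345, -0.001], [-0.001, -0.0, -1.0]]
force: [0.1, 0.3, -4.4]
width: 0.248
```

```bash
python3 - <<'E'
from h import *
rel((.5425,-.0955,.085,110.3),(.5425,-.0955,.041,110.3))
a=snapshot('scene')
cv2.imwrite('pics/s2.png',a)
cv2.imwrite('pics/v2.png',cv2.resize(a[180:320,200:340],(700,700),interpolation=cv2.INTER_CUBIC)[:600])
E
```

```text
t 7.2 p [ 0.5424 -0.0943  0.1256] yaw 110.2 F [ 0.1  0.3 -4.4] w 0.248 q1,q6 [ -21. -132.]
(0.5425, -0.0955, 0.085, 110.3) -> [-1.1 -0.3 40.6] [-0.0003  0.0013 -0.0024]
(0.5425, -0.0955, 0.041, 110.3) -> [-1.1 -0.3 84.6] [-0.0003  0.0013 -0.0024]
```

View pics/v2.png

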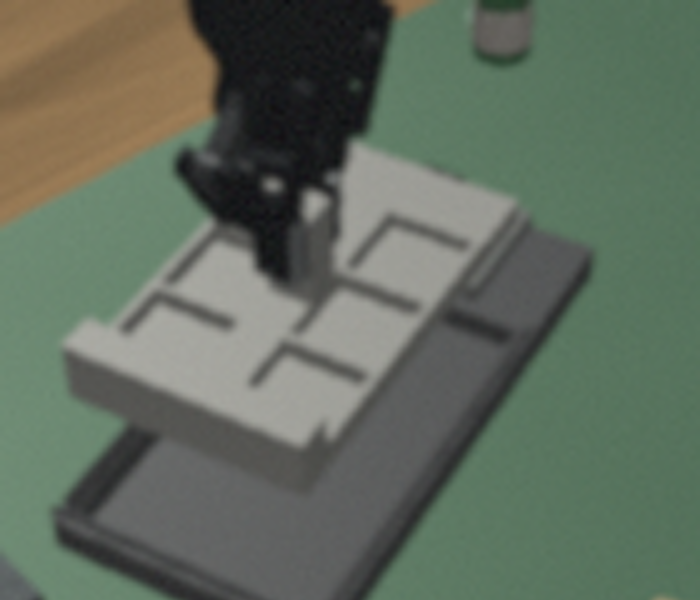

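>>> {"api": "jog_arm", "payload": {"plan": "-1.1 -0.3 15 0 0.001 -0.0024 0; -1.1 -0.3 30 0 0.001 -0.0024 0; -1.1 -0.3 45 0 0.001 -0.0024 0; -1.1 -0.3 55 0 0.001 -0.0024 0; -1.1 -0.3 60 0 0.001 -0.0024 0; -1.1 -0.3 65 0 0.001 -0.0024 0; -1.1 -0.3 68 0 0.001 -0.0024 0; -1.1 -0.3 71 0 0.001 -0.0024 0; -1.1 -0.3 73 0 0.001 -0.0024 0; -1.1 -0.3 73 0 0.001 -0.0024 0"}}

```text
time_s: 8.5
position: [0.5426, -0.0956, 0.0528]
ee_rot: [[-0.349, 0.937, 0.0], [0.937, 0.349, -0.001], [-0.001, -0.0, -1.0]]
force: [0.3, 0.3, -3.5]
width: 0.245
```

>>> {"api": "jog_arm", "payload": {"plan": "0 0 1 0 0 0 0; 0 0 2 0 0 0 0; 0 0 3 0 0 0 0; 0 0 4 0 0 0 0; 0 0 5 0 0 0 0; 0 0 6 0 0 0 0; 0 0 7 0 0 0 0; 0 0 8 0 0 0 0; 0 0 9 0 0 0 0; 0 0 10 0 0 0 0; 0 0 10 0 0 0 0"}}

```text
time_s: 9.88
position: [0.5425, -0.0956, 0.0427]
ee_rot: [[-0.349, 0.937, -0.0], [0.937, 0.349, -0.001], [-0.0, -0.0, -1.0]]
force: [-0.2, -0.2, -4.8]
width: 0.248
```

>>> {"api": "jog_arm", "payload": {"plan": "0 0 0.7 0 0 0 0; 0 0 1.4 0 0 0 0; 0 0 2 0 0 0 0; 0 0 2.5 0 0 0 0; 0 0 2.5 0 0 0 0"}}

```text
time_s: 10.5
position: [0.5427, -0.0957, 0.0416]
ee_rot: [[-0.349, 0.937, 0.001], [0.937, 0.349, -0.001], [-0.001, 0.0, -1.0]]
force: [-3.7, 0.2, 8.3]
width: 0.246
```

Contact comes at the same height as the original seated grip. I release and check.

>>> {"api": "jog_arm", "payload": {"plan": "0 0 2 0 0 0 0.5; 0 0 2 0 0 0 1; 0 0 2 0 0 0 1; 0 0 2 0 0 0 1; 0 0 -20 0 0 0 1; 0 0 -50 0 0 0 1; 0 0 -85 0 0 0 1; 0 0 -120 0 0 0 1; 0 0 -150 0 0 0 1; 0 0 -150 0 0 0 1"}}

```text
time_s: 11.75
position: [0.5442, -0.0961, 0.193]
ee_rot: [[-0.349, 0.937, 0.005], [0.937, 0.349, -0.003], [-0.004, 0.004, -1.0]]
force: [-0.6, 0.5, 0.2]
width: 0.998
```

```bash
python3 - <<'E'
from h import *
# die2 (.6055,-.320), die3 (.4811,-.3061); approach high
for d,y in((( .6055,-.320),13),((.4811,-.3061),20.6)):
    rel(*[(*d,.16,y+90*k) for k in(-2,-1,0,1)])
a=snapshot('scene')
cv2.imwrite('pics/s3.png',a)
cv2.imwrite('pics/v3.png',cv2.resize(a[195:315,205:345],(700,600),interpolation=cv2.INTER_CUBIC))
E
```

```text
t 11.8 p [ 0.5442 -0.0961  0.193 ] yaw 110.5 F [-0.6  0.5  0.2] w 0.998 q1,q6 [ -22. -132.]
(0.6055, -0.32, 0.16, -167) -> [-231.1  -20.9   33.9] [ 3.0000e-04  6.6000e-03 -1.4407e+00]
(0.6055, -0.32, 0.16, -77) -> [-231.1  -20.9   33.9] [-0.0062  0.0067 -3.0114]
(0.6055, -0.32, 0.16, 13) -> [-231.1  -20.9   33.9] [ 6.9000e-03 -3.0000e-04  1.7009e+00]
(0.6055, -0.32, 0.16, 103) -> [-231.1  -20.9   33.9] [0.0045 0.0041 0.1301]
t 11.8 p [ 0.5442 -0.0961  0.193 ] yaw 110.5 F [-0.6  0.5  0.2] w 0.998 q1,q6 [ -22. -132.]
(0.4811, -0.3061, 0.16, -159.4) -> [-174.6 -132.6   33.2] [-2.0000e-04  6.7000e-03 -1.5733e+00]
(0.4811, -0.3061, 0.16, -69.4) -> [-174.6 -132.6   33.2] [ 0.0069 -0.0066  3.1391]
(0.4811, -0.3061, 0.16, 20.6) -> [-174.6 -132.6   33.2] [6.7000e-03 2.0000e-04 1.5683e+00]
(0.4811, -0.3061, 0.16, 110.6) -> [-174.6 -132.6   33.2] [ 0.0042  0.0044 -0.0025]
```

View pics/v3.png

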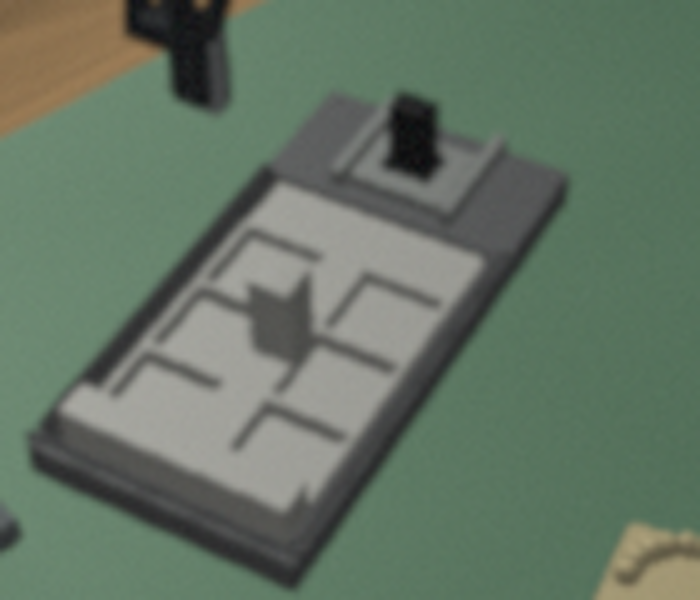

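The tray is seated with its low ledge towards the lock and its tall end at the far side. Now the dies. I check beforehand that none has moved.

```bash
cat >> h.py <<'E'
D=[(.593,.3334,36.6),(.4464,.3588,28.2),(.6055,-.320,13.),(.4811,-.3061,20.6)]
def moved(a):
    r=cv2.imread('pics/scene0.png').astype(float);o=[]
    for x,y,_ in D:
        u,v=proj('scene',[x,y,.025]).astype(int);w=np.s_[v-22:v+22,u-18:u+18]
        o.append(round(float((abs(cv2.GaussianBlur(a.astype(float)-r,(5,5),1)).mean(2)[w]>12).mean()),3))
    print('moved?',o)
E
python3 -c "
from h import *
moved(cv2.imread('pics/s3.png'))"
```

```text
moved? [0.0, 0.0, 0.0, 0.0]
```

>>> {"api": "jog_arm", "payload": {"plan": "-25 -20 5 0 0 0.16 0.55; -50 -40 10 0 0 0.33 0.55; -75 -60 15 0 0 0.5 0.55; -100 -80 20 0 0 0.67 0.55; -130 -100 25 0 0 0.84 0.55; -155 -120 30 0 0 1.01 0.55; -174.6 -132.6 33 0.006 0 1.18 0.55; -174.6 -132.6 33 0.006 0 1.35 0.55; -174.6 -132.6 33 0.0067 0 1.5 0.55; -174.6 -132.6 33 0.0067 0 1.5683 0.55; -174.6 -132.6 33 0.0067 0 1.5683 0.55; -174.6 -132.6 33 0.0067 0 1.5683 0.55"}}

```text
time_s: 13.3
position: [0.479, -0.3051, 0.1565]
ee_rot: [[0.936, 0.353, -0.006], [0.353, -0.936, 0.003], [-0.005, -0.005, -1.0]]
force: [0.3, -0.2, -0.8]
width: 0.553
```

```bash
python3 - <<'E'
from h import *
a=snapshot('scene');moved(a);cv2.imwrite('pics/s4.png',a)
rel((.4811,-.3061,.030,20.6))
E
```

```text
moved? [0.0, 0.0, 0.0, 0.0]
t 13.3 p [ 0.4791 -0.3052  0.1567] yaw 20.7 F [-0.1 -0.1  0.5] w 0.547 q1,q6 [-44. -64.]
(0.4811, -0.3061, 0.03, 20.6) -> [  2.2   2.2 126.7] [-0.0048  0.0048  0.0011]
```

>>> {"api": "jog_arm", "payload": {"plan": "2.2 2.2 30 -0.0048 0.0048 0 0.55; 2.2 2.2 60 -0.0048 0.0048 0 0.55; 2.2 2.2 85 -0.0048 0.0048 0 0.55; 2.2 2.2 105 -0.0048 0.0048 0 0.55; 2.2 2.2 118 -0.0048 0.0048 0 0.55; 2.2 2.2 126.5 -0.0048 0.0048 0 0.55; 2.2 2.2 126.5 -0.0048 0.0048 0 0.55; 2.2 2.2 126.5 -0.0048 0.0048 0 0.3; 2.2 2.2 126.5 -0.0048 0.0048 0 0.1; 2.2 2.2 126.5 -0.0048 0.0048 0 0.1; 2.2 2.2 126.5 -0.0048 0.0048 0 0.1; 2.2 2.2 126.5 -0.0048 0.0048 0 0.1", "squeeze": 30}}

```text
time_s: 14.85
position: [0.4819, -0.3069, 0.0317]
ee_rot: [[0.936, 0.352, 0.002], [0.352, -0.936, -0.002], [0.001, 0.002, -1.0]]
force: [-1.0, -0.2, 6.1]
width: 0.202
```

>>> {"api": "jog_arm", "payload": {"plan": "0 0 -10 0 0 0 0.1; 0 0 -30 0 0 0 0.1; 0 0 -60 0 0 0 0.1; 0 0 -90 0 0 0 0.1; 0 0 -110 0 0 0 0.1; 0 0 -120 0 0 0 0.1; 0 0 -120 0 0 0 0.1"}}

```text
time_s: 15.72
position: [0.4815, -0.3065, 0.1513]
ee_rot: [[0.936, 0.352, 0.002], [0.352, -0.936, -0.001], [0.001, 0.002, -1.0]]
force: [-0.4, -0.3, -1.1]
width: 0.206
```

```bash
python3 - <<'E'
from h import *
a=snapshot('scene');b=snapshot('top');moved(a);cv2.imwrite('pics/s5.png',a);cv2.imwrite('pics/t5.png',b)
c=case(-54,32);c2=case(-54,-32);print(c,c2,proj('scene',[*c,.01]),proj('scene',[*c2,.01]))
rel((*c,.15,20.3),(*c2,.15,20.3))
s=state();u,v=proj('scene',s['position']).astype(int);u=max(u,60)
cv2.imwrite('pics/v5.png',cv2.resize(a[v-60:v+60,u-60:u+60],(480,480),interpolation=cv2.INTER_CUBIC))
E
```

```text
moved? [0.0, 0.0, 0.0, 0.25]
[ 0.53072208 -0.15724794] [ 0.59074697 -0.13504406] [236.36524711 275.7401766 ] [260.91859076 286.44487557]
t 15.8 p [ 0.4809 -0.306   0.15  ] yaw 20.6 F [-1.1 -0.2 -0.7] w 0.203 q1,q6 [-44. -64.]
(np.float64(0.5307220792773751), np.float64(-0.15724794331938666), 0.15, 20.3) -> [  98.9 -121.7    0. ] [-0.0004  0.0002  0.0051]
(np.float64(0.5907469710925366), np.float64(-0.1350440616186983), 0.15, 20.3) -> [ 162.9 -121.4    0. ] [-0.0004  0.0002  0.0051]
```

View pics/v5.png

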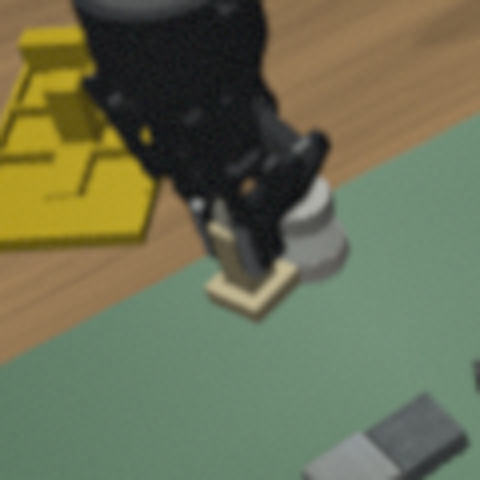

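Die 4 is held upright by the stem. I carry it to the (-54,+32) cell.

>>> {"api": "jog_arm", "payload": {"plan": "25 -31 0 0 0 0.005 0.1; 50 -62 0 0 0 0.005 0.1; 75 -92 0 0 0 0.005 0.1; 92 -113 0 0 0 0.005 0.1; 98.9 -121.7 0 0 0 0.005 0.1; 98.9 -121.7 0 0 0 0.005 0.1; 98.9 -121.7 0 0 0 0.005 0.1; 98.9 -121.7 0 0 0 0.005 0.1"}}

```text
time_s: 16.82
position: [0.5309, -0.1587, 0.1507]
ee_rot: [[0.938, 0.346, 0.001], [0.346, -0.938, -0.001], [0.0, 0.001, -1.0]]
force: [0.2, 0.1, -1.1]
width: 0.202
```

```bash
python3 - <<'E'
from h import *
rel((*case(-54,32),.052,20.3),(*case(-54,32),.0415,20.3))
E
```

```text
t 16.8 p [ 0.5309 -0.1587  0.1507] yaw 20.2 F [ 0.2  0.1 -1.1] w 0.202 q1,q6 [-28. -48.]
(np.float64(0.5307220792773751), np.float64(-0.15724794331938666), 0.052, 20.3) -> [ 0.3 -1.6 98.7] [ 0.0012 -0.0003 -0.0012]
(np.float64(0.5307220792773751), np.float64(-0.15724794331938666), 0.0415, 20.3) -> [  0.3  -1.6 109.2] [ 0.0012 -0.0003 -0.0012]
```

>>> {"api": "jog_arm", "payload": {"plan": "0.3 -1 30 0 0 0 0.1; 0.3 -1 60 0 0 0 0.1; 0.3 -1 80 0 0 0 0.1; 0.3 -1 92 0 0 0 0.1; 0.3 -1 99 0 0 0 0.1; 0.3 -1 102 0 0 0 0.1; 0.3 -1 105 0 0 0 0.1; 0.3 -1 107 0 0 0 0.1; 0.3 -1 109 0 0 0 0.1; 0.3 -1 109 0 0 0 0.1"}}

```text
time_s: 18.08
position: [0.5312, -0.1567, 0.0418]
ee_rot: [[0.938, 0.347, 0.001], [0.347, -0.938, -0.001], [0.001, 0.001, -1.0]]
force: [-0.4, -0.3, -0.4]
width: 0.206
```

>>> {"api": "jog_arm", "payload": {"plan": "0 0 0.5 0 0 0 0.3; 0 0 0.5 0 0 0 0.42; 0 0 0 0 0 0 0.42; 0 0 0 0 0 0 0.42; 0 0 -25 0 0 0 0.42; 0 0 -60 0 0 0 0.42; 0 0 -95 0 0 0 0.42; 0 0 -120 0 0 0 0.5; 0 0 -120 0 0 0 0.5"}}

```text
time_s: 19.2
position: [0.5324, -0.1573, 0.164]
ee_rot: [[0.938, 0.347, 0.005], [0.347, -0.938, -0.003], [0.004, 0.005, -1.0]]
force: [-1.2, -0.3, -0.2]
width: 0.501
```

```bash
python3 - <<'E'
from h import *
a=snapshot('scene');moved(a);cv2.imwrite('pics/s6.png',a)
rel((.6055,-.320,.16,13),(.6055,-.320,.03,13))
cv2.imwrite('pics/v6.png',cv2.resize(a[195:315,205:345],(560,480),interpolation=cv2.INTER_CUBIC))
E
```

```text
moved? [0.0, 0.0, 0.0, 0.234]
t 19.2 p [ 0.5315 -0.1568  0.1624] yaw 20.3 F [-0.7 -0.7  0.2] w 0.499 q1,q6 [-28. -48.]
(0.6055, -0.32, 0.16, 13) -> [ 12.8 178.7   2.9] [ 0.0024 -0.0019  0.1276]
(0.6055, -0.32, 0.03, 13) -> [ 12.6 178.4 132.9] [ 0.0024 -0.0019  0.1276]
```

View pics/v6.png

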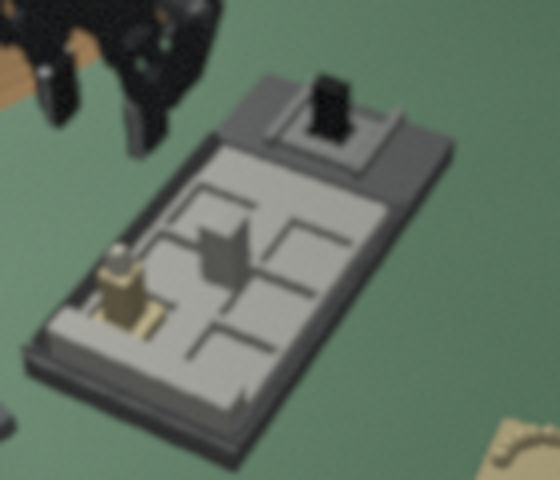

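The first die stands squarely in its compartment. Next is the die at (414,153).

>>> {"api": "jog_arm", "payload": {"plan": "3 40 3 0 0 0.04 0.55; 6 85 3 0 0 0.08 0.55; 9 130 3 0 0 0.1276 0.55; 12 165 3 0 0 0.1276 0.55; 12.7 178.7 3 0.002 -0.002 0.1276 0.55; 12.7 178.7 3 0.002 -0.002 0.1276 0.55; 12.7 178.7 3 0.002 -0.002 0.1276 0.55; 12.7 178.7 3 0.002 -0.002 0.1276 0.55"}}

```text
time_s: 20.25
position: [0.6049, -0.3185, 0.1593]
ee_rot: [[0.974, 0.226, -0.002], [0.226, -0.974, 0.001], [-0.002, -0.001, -1.0]]
force: [0.9, -0.1, 0.2]
width: 0.549
```

```bash
python3 - <<'E'
from h import *
a=snapshot('scene');moved(a);cv2.imwrite('pics/s7.png',a)
rel((.6055,-.320,.03,13))
E
```

```text
moved? [0.0, 0.0, 0.008, 0.506]
t 20.3 p [ 0.605  -0.3187  0.1594] yaw 13.1 F [-0.  -0.1  0.3] w 0.548 q1,q6 [-37. -50.]
(0.6055, -0.32, 0.03, 13) -> [  0.4   1.5 129.4] [-0.0009  0.0014  0.001 ]
```

>>> {"api": "jog_arm", "payload": {"plan": "0.4 1.5 30 0 0 0 0.55; 0.4 1.5 60 0 0 0 0.55; 0.4 1.5 88 0 0 0 0.55; 0.4 1.5 108 0 0 0 0.55; 0.4 1.5 121 0 0 0 0.55; 0.4 1.5 129 0 0 0 0.55; 0.4 1.5 129 0 0 0 0.55; 0.4 1.5 129 0 0 0 0.3; 0.4 1.5 129 0 0 0 0.1; 0.4 1.5 129 0 0 0 0.1; 0.4 1.5 129 0 0 0 0.1; 0.4 1.5 129 0 0 0 0.1", "squeeze": 30}}

```text
time_s: 21.8
position: [0.6061, -0.3216, 0.031]
ee_rot: [[0.974, 0.225, -0.0], [0.225, -0.974, -0.001], [-0.0, 0.001, -1.0]]
force: [-0.5, 0.1, 6.2]
width: 0.204
```

>>> {"api": "jog_arm", "payload": {"plan": "0 0 -10 0 0 0 0.1; 0 0 -30 0 0 0 0.1; 0 0 -60 0 0 0 0.1; 0 0 -90 0 0 0 0.1; 0 0 -110 0 0 0 0.1; 0 0 -120 0 0 0 0.1; 0 0 -120 0 0 0 0.1"}}

```text
time_s: 22.68
position: [0.6061, -0.3214, 0.1512]
ee_rot: [[0.974, 0.225, -0.0], [0.225, -0.974, -0.001], [-0.0, 0.001, -1.0]]
force: [-0.5, 0.8, -0.9]
width: 0.204
```

```bash
python3 - <<'E'
from h import *
a=snapshot('scene');moved(a);cv2.imwrite('pics/s8.png',a)
rel((*case(-54,-32),.15,20.3))
E
```

```text
moved? [0.0, 0.0, 0.287, 0.64]
t 22.7 p [ 0.6056 -0.3211  0.15  ] yaw 13.0 F [ 0.2 -0.2 -0.6] w 0.204 q1,q6 [-37. -50.]
(np.float64(0.5907469710925366), np.float64(-0.1350440616186983), 0.15, 20.3) -> [ 2.740e+01 -1.846e+02  1.000e-01] [-0.0011  0.0015 -0.1275]
```

>>> {"api": "jog_arm", "payload": {"plan": "5 -40 0 0 0 -0.04 0.1; 12 -85 0 0 0 -0.08 0.1; 20 -130 0 0 0 -0.1275 0.1; 25 -168 0 0 0 -0.1275 0.1; 27.4 -184.6 0 0 0 -0.1275 0.1; 27.4 -184.6 0 0 0 -0.1275 0.1; 27.4 -184.6 0 0 0 -0.1275 0.1; 27.4 -184.6 0 0 0 -0.1275 0.1"}}

```text
time_s: 23.72
position: [0.5911, -0.1367, 0.1499]
ee_rot: [[0.938, 0.345, -0.002], [0.345, -0.938, 0.0], [-0.001, -0.001, -1.0]]
force: [1.7, 0.2, -1.8]
width: 0.206
```

```bash
python3 - <<'E'
from h import *
rel((*case(-54,-32),.0415,20.3))
E
```

```text
t 23.7 p [ 0.5911 -0.1367  0.1499] yaw 20.2 F [ 1.7  0.2 -1.8] w 0.206 q1,q6 [-24. -44.]
(np.float64(0.5907469710925366), np.float64(-0.1350440616186983), 0.0415, 20.3) -> [  0.4  -1.6 108.4] [-0.0007  0.0015 -0.0016]
```

>>> {"api": "jog_arm", "payload": {"plan": "0.4 -1 30 0 0 0 0.1; 0.4 -1 60 0 0 0 0.1; 0.4 -1 80 0 0 0 0.1; 0.4 -1 92 0 0 0 0.1; 0.4 -1 99 0 0 0 0.1; 0.4 -1 102 0 0 0 0.1; 0.4 -1 105 0 0 0 0.1; 0.4 -1 107 0 0 0 0.1; 0.4 -1 108.7 0 0 0 0.1; 0.4 -1 108.7 0 0 0 0.1"}}

```text
time_s: 24.98
position: [0.5908, -0.134, 0.0415]
ee_rot: [[0.938, 0.347, -0.002], [0.347, -0.938, 0.0], [-0.001, -0.001, -1.0]]
force: [0.3, 0.1, -1.2]
width: 0.205
```

>>> {"api": "jog_arm", "payload": {"plan": "0 0 0.5 0 0 0 0.3; 0 0 0.5 0 0 0 0.42; 0 0 0 0 0 0 0.42; 0 0 0 0 0 0 0.42; 0 0 -25 0 0 0 0.42; 0 0 -60 0 0 0 0.42; 0 0 -95 0 0 0 0.42; 0 0 -120 0 0 0 0.5; 0 0 -120 0 0 0 0.5"}}

```text
time_s: 26.1
position: [0.5924, -0.1346, 0.1639]
ee_rot: [[0.938, 0.347, 0.003], [0.347, -0.938, -0.002], [0.002, 0.003, -1.0]]
force: [-0.6, -0.3, -1.2]
width: 0.499
```

```bash
python3 - <<'E'
from h import *
a=snapshot('scene');moved(a);cv2.imwrite('pics/s9.png',a)
rel((.593,.3334,.16,36.6),(.4464,.3588,.16,28.2))
cv2.imwrite('pics/v9.png',a)
E
```

```text
moved? [0.0, 0.0, 0.254, 0.241]
t 26.1 p [ 0.5913 -0.1343  0.1621] yaw 20.3 F [-0.7  0.9  0.1] w 0.500 q1,q6 [-23. -44.]
(0.593, 0.3334, 0.16, 36.6) -> [ 163.8 -438.     2. ] [ 0.0003  0.     -0.2844]
(0.4464, 0.3588, 0.16, 28.2) -> [  35.1 -512.7    1.9] [ 0.0003  0.     -0.1378]
```

View pics/v9.png

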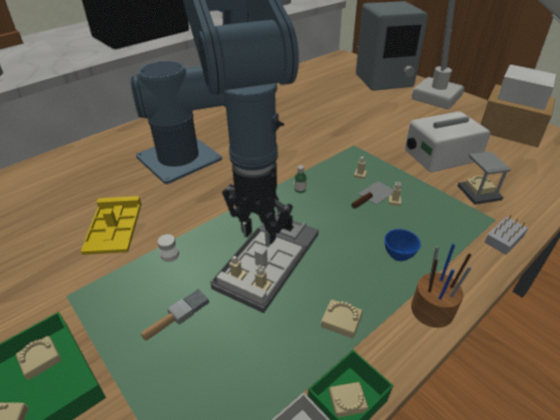

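Two dies stand in the tray at (235,268) and (261,277). The other two, at (361,167) and (396,192), have not moved. On to the latter.

>>> {"api": "jog_arm", "payload": {"plan": "18 -50 2 0 0 -0.04 0.55; 38 -105 2 0 0 -0.08 0.55; 60 -160 2 0 0 -0.13 0.55; 80 -215 2 0 0 -0.18 0.55; 101 -270 2 0 0 -0.23 0.55; 121 -325 2 0 0 -0.2844 0.55; 141 -378 2 0 0 -0.2844 0.55; 156 -418 2 0 0 -0.2844 0.55; 163.8 -438 2 0 0 -0.2844 0.55; 163.8 -438 2 0 0 -0.2844 0.55; 163.8 -438 2 0 0 -0.2844 0.55; 163.8 -438 2 0 0 -0.2844 0.55"}}

```text
time_s: 27.65
position: [0.5931, 0.3318, 0.1596]
ee_rot: [[0.804, 0.595, -0.002], [0.595, -0.804, -0.0], [-0.001, -0.001, -1.0]]
force: [-0.4, -0.3, 0.3]
width: 0.552
```

```bash
python3 - <<'E'
from h import *
a=snapshot('scene');moved(a);cv2.imwrite('pics/s10.png',a)
rel((.593,.3334,.03,36.6))
E
```

```text
moved? [0.0, 0.0, 0.238, 0.213]
t 27.7 p [0.5931 0.3319 0.1598] yaw 36.5 F [ 0.6 -0.6 -0.7] w 0.548 q1,q6 [ 20. -17.]
(0.593, 0.3334, 0.03, 36.6) -> [  1.   -1.1 129.8] [-0.0011  0.0012 -0.002 ]
```

>>> {"api": "jog_arm", "payload": {"plan": "1 -1.1 30 0 0 0 0.55; 1 -1.1 60 0 0 0 0.55; 1 -1.1 88 0 0 0 0.55; 1 -1.1 108 0 0 0 0.55; 1 -1.1 121 0 0 0 0.55; 1 -1.1 129 0 0 0 0.55; 1 -1.1 129 0 0 0 0.55; 1 -1.1 129 0 0 0 0.3; 1 -1.1 129 0 0 0 0.1; 1 -1.1 129 0 0 0 0.1; 1 -1.1 129 0 0 0 0.1; 1 -1.1 129 0 0 0 0.1", "squeeze": 30}}

```text
time_s: 29.2
position: [0.5931, 0.3353, 0.0316]
ee_rot: [[0.803, 0.596, -0.0], [0.596, -0.803, 0.001], [0.0, -0.001, -1.0]]
force: [-0.7, -0.0, 5.4]
width: 0.202
```

>>> {"api": "jog_arm", "payload": {"plan": "0 0 -10 0 0 0 0.1; 0 0 -30 0 0 0 0.1; 0 0 -60 0 0 0 0.1; 0 0 -90 0 0 0 0.1; 0 0 -110 0 0 0 0.1; 0 0 -120 0 0 0 0.1; 0 0 -120 0 0 0 0.1"}}

```text
time_s: 30.08
position: [0.5931, 0.3351, 0.1518]
ee_rot: [[0.803, 0.596, 0.0], [0.596, -0.803, 0.001], [0.001, -0.001, -1.0]]
force: [-0.2, 0.1, -0.4]
width: 0.205
```

```bash
python3 - <<'E'
from h import *
a=snapshot('scene');moved(a);cv2.imwrite('pics/s11.png',a)
rel((*case(38,-32),.15,20.3))
E
```

```text
moved? [0.107, 0.0, 0.238, 0.214]
t 30.1 p [0.5926 0.3349 0.1507] yaw 36.6 F [ 0.9  0.2 -1.3] w 0.203 q1,q6 [ 20. -17.]
(np.float64(0.558828891147797), np.float64(-0.0487582796344037), 0.15, 20.3) -> [-255.9  287.9    0.6] [-0.0012  0.0013  0.2844]
```

>>> {"api": "jog_arm", "payload": {"plan": "-30 35 0 0 0 0.04 0.1; -65 73 0 0 0 0.08 0.1; -100 112 0 0 0 0.13 0.1; -135 152 0 0 0 0.18 0.1; -170 191 0 0 0 0.23 0.1; -205 230 0 0 0 0.2844 0.1; -233 262 0 0 0 0.2844 0.1; -249 280 0 0 0 0.2844 0.1; -255.9 287.9 0 0 0 0.2844 0.1; -255.9 287.9 0 0 0 0.2844 0.1; -255.9 287.9 0 0 0 0.2844 0.1; -255.9 287.9 0 0 0 0.2844 0.1"}}

```text
time_s: 31.62
position: [0.559, -0.0476, 0.1505]
ee_rot: [[0.937, 0.348, -0.002], [0.348, -0.937, 0.001], [-0.001, -0.001, -1.0]]
force: [0.9, 1.0, -1.3]
width: 0.208
```

```bash
python3 - <<'E'
from h import *
a=snapshot('scene');moved(a);cv2.imwrite('pics/s12.png',a)
rel((*case(38,-32),.0415,20.3))
E
```

```text
moved? [0.11, 0.0, 0.246, 0.235]
t 31.7 p [ 0.559  -0.0477  0.1505] yaw 20.4 F [ 1.4  0.  -0.7] w 0.201 q1,q6 [-16. -37.]
(np.float64(0.558828891147797), np.float64(-0.0487582796344037), 0.0415, 20.3) -> [ -0.4   1.1 109. ] [-0.0012  0.0014  0.0014]
```

>>> {"api": "jog_arm", "payload": {"plan": "-0.4 0.7 30 0 0 0 0.1; -0.4 0.7 60 0 0 0 0.1; -0.4 0.7 80 0 0 0 0.1; -0.4 0.7 92 0 0 0 0.1; -0.4 0.7 99 0 0 0 0.1; -0.4 0.7 102 0 0 0 0.1; -0.4 0.7 105 0 0 0 0.1; -0.4 0.7 107 0 0 0 0.1; -0.4 0.7 108.7 0 0 0 0.1; -0.4 0.7 108.7 0 0 0 0.1"}}

```text
time_s: 32.92
position: [0.5586, -0.0495, 0.0418]
ee_rot: [[0.938, 0.347, -0.002], [0.347, -0.938, 0.0], [-0.001, -0.001, -1.0]]
force: [-0.0, -0.9, -0.8]
width: 0.202
```

>>> {"api": "jog_arm", "payload": {"plan": "0 0 0.5 0 0 0 0.3; 0 0 0.5 0 0 0 0.42; 0 0 0 0 0 0 0.42; 0 0 0 0 0 0 0.42; 0 0 -25 0 0 0 0.42; 0 0 -60 0 0 0 0.42; 0 0 -95 0 0 0 0.42; 0 0 -120 0 0 0 0.5; 0 0 -120 0 0 0 0.5"}}

```text
time_s: 34.05
position: [0.5603, -0.0499, 0.164]
ee_rot: [[0.938, 0.347, 0.003], [0.347, -0.938, -0.001], [0.003, 0.002, -1.0]]
force: [0.5, 0.2, -0.4]
width: 0.502
```

```bash
python3 - <<'E'
from h import *
a=snapshot('scene');moved(a);cv2.imwrite('pics/s13.png',a)
rel((.4464,.3588,.16,28.2))
E
```

```text
moved? [0.11, 0.0, 0.246, 0.237]
t 34.1 p [ 0.5592 -0.0496  0.1624] yaw 20.3 F [ 0.6  0.5 -1.3] w 0.499 q1,q6 [-16. -37.]
(0.4464, 0.3588, 0.16, 28.2) -> [  35.9 -422.2    2.4] [ 1.000e-04 -1.000e-04 -1.379e-01]
```

>>> {"api": "jog_arm", "payload": {"plan": "4 -50 2 0 0 -0.03 0.55; 9 -105 2 0 0 -0.06 0.55; 14 -160 2 0 0 -0.1 0.55; 18 -215 2 0 0 -0.1379 0.55; 23 -270 2 0 0 -0.1379 0.55; 28 -325 2 0 0 -0.1379 0.55; 32 -375 2 0 0 -0.1379 0.55; 35 -408 2 0 0 -0.1379 0.55; 35.9 -422.2 2 0 0 -0.1379 0.55; 35.9 -422.2 2 0 0 -0.1379 0.55; 35.9 -422.2 2 0 0 -0.1379 0.55; 35.9 -422.2 2 0 0 -0.1379 0.55"}}

```text
time_s: 35.6
position: [0.4466, 0.3577, 0.1602]
ee_rot: [[0.882, 0.471, -0.002], [0.471, -0.882, 0.0], [-0.001, -0.001, -1.0]]
force: [-0.3, -0.6, -0.6]
width: 0.55
```

```bash
python3 - <<'E'
from h import *
a=snapshot('scene');moved(a);cv2.imwrite('pics/s14.png',a)
rel((.4464,.3588,.03,28.2))
crop(a,(300,220),(130,100),3,'pics/v14.png')
E
```

```text
moved? [0.109, 0.0, 0.235, 0.206]
t 35.6 p [0.4466 0.3579 0.1602] yaw 28.1 F [0.  0.7 1. ] w 0.549 q1,q6 [28. -1.]
(0.4464, 0.3588, 0.03, 28.2) -> [  0.4  -0.8 130.2] [-0.001   0.0012 -0.0016]
```

View pics/v14.png

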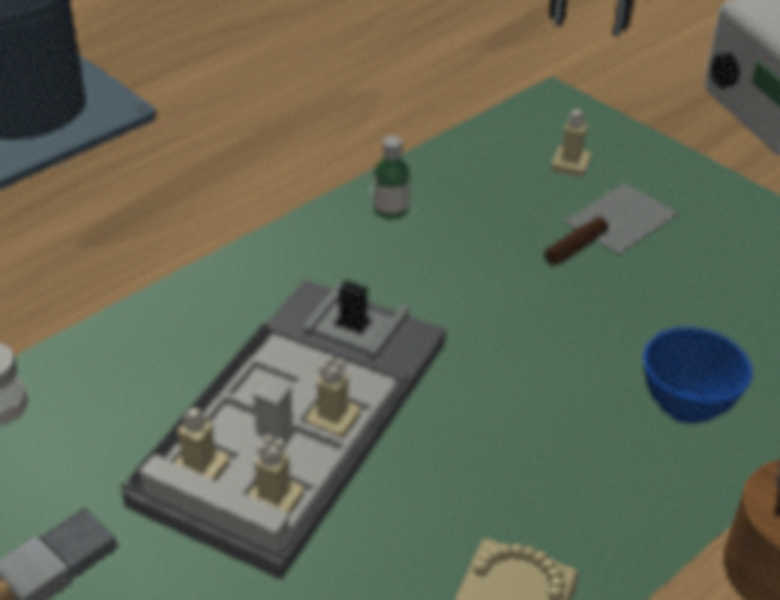

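Three dies stand in the tray, and the last is at crop (573,142), unmoved and under the gripper. I grasp it.

>>> {"api": "jog_arm", "payload": {"plan": "0.4 -0.8 30 0 0 0 0.55; 0.4 -0.8 60 0 0 0 0.55; 0.4 -0.8 88 0 0 0 0.55; 0.4 -0.8 108 0 0 0 0.55; 0.4 -0.8 121 0 0 0 0.55; 0.4 -0.8 129.5 0 0 0 0.55; 0.4 -0.8 129.5 0 0 0 0.55; 0.4 -0.8 129.5 0 0 0 0.3; 0.4 -0.8 129.5 0 0 0 0.1; 0.4 -0.8 129.5 0 0 0 0.1; 0.4 -0.8 129.5 0 0 0 0.1; 0.4 -0.8 129.5 0 0 0 0.1", "squeeze": 30}}

```text
time_s: 37.15
position: [0.4464, 0.3602, 0.0315]
ee_rot: [[0.881, 0.473, -0.0], [0.473, -0.881, 0.001], [0.0, -0.001, -1.0]]
force: [-0.4, 0.6, 5.6]
width: 0.198
```

>>> {"api": "jog_arm", "payload": {"plan": "0 0 -10 0 0 0 0.1; 0 0 -30 0 0 0 0.1; 0 0 -60 0 0 0 0.1; 0 0 -90 0 0 0 0.1; 0 0 -110 0 0 0 0.1; 0 0 -120 0 0 0 0.1; 0 0 -120 0 0 0 0.1"}}

```text
time_s: 38.02
position: [0.4461, 0.3599, 0.1511]
ee_rot: [[0.881, 0.473, -0.001], [0.473, -0.881, 0.001], [-0.0, -0.001, -1.0]]
force: [-0.5, -0.4, -0.8]
width: 0.209
```

```bash
python3 - <<'E'
from h import *
a=snapshot('scene');moved(a);cv2.imwrite('pics/s15.png',a)
rel((*case(38,32),.15,20.3))
E
```

```text
moved? [0.109, 0.085, 0.236, 0.205]
t 38.1 p [0.4457 0.3597 0.1503] yaw 28.2 F [-0.9  0.5 -0.1] w 0.206 q1,q6 [28. -1.]
(np.float64(0.4988039993326356), np.float64(-0.07096216133509207), 0.15, 20.3) -> [-1.567e+02  4.046e+02  1.000e-01] [-0.001   0.0019  0.1379]
```

>>> {"api": "jog_arm", "payload": {"plan": "-19 50 0 0 0 0.03 0.1; -40 102 0 0 0 0.06 0.1; -61 155 0 0 0 0.1 0.1; -82 210 0 0 0 0.1379 0.1; -103 265 0 0 0 0.1379 0.1; -124 320 0 0 0 0.1379 0.1; -141 365 0 0 0 0.1379 0.1; -152 393 0 0 0 0.1379 0.1; -156.7 404.6 0 0 0 0.1379 0.1; -156.7 404.6 0 0 0 0.1379 0.1; -156.7 404.6 0 0 0 0.1379 0.1; -156.7 404.6 0 0 0 0.1379 0.1"}}

```text
time_s: 39.58
position: [0.4989, -0.0695, 0.1504]
ee_rot: [[0.937, 0.348, -0.002], [0.348, -0.937, 0.001], [-0.001, -0.001, -1.0]]
force: [-0.0, -0.4, -1.4]
width: 0.206
```

```bash
python3 - <<'E'
from h import *
rel((*case(38,32),.0415,20.3))
E
```

```text
t 39.6 p [ 0.4989 -0.0695  0.1504] yaw 20.4 F [-0.  -0.4 -1.4] w 0.206 q1,q6 [-21. -41.]
(np.float64(0.4988039993326356), np.float64(-0.07096216133509207), 0.0415, 20.3) -> [ -0.4   1.4 108.9] [-0.0014  0.0015  0.0016]
```

>>> {"api": "jog_arm", "payload": {"plan": "-0.4 0.9 30 0 0 0 0.1; -0.4 0.9 60 0 0 0 0.1; -0.4 0.9 80 0 0 0 0.1; -0.4 0.9 92 0 0 0 0.1; -0.4 0.9 99 0 0 0 0.1; -0.4 0.9 102 0 0 0 0.1; -0.4 0.9 105 0 0 0 0.1; -0.4 0.9 107 0 0 0 0.1; -0.4 0.9 108.7 0 0 0 0.1; -0.4 0.9 108.7 0 0 0 0.1"}}

```text
time_s: 40.83
position: [0.4989, -0.0718, 0.0417]
ee_rot: [[0.938, 0.347, -0.002], [0.347, -0.938, 0.0], [-0.001, -0.001, -1.0]]
force: [-0.4, 0.2, -0.5]
width: 0.201
```

>>> {"api": "jog_arm", "payload": {"plan": "0 0 0.5 0 0 0 0.3; 0 0 0.5 0 0 0 0.42; 0 0 0 0 0 0 0.42; 0 0 0 0 0 0 0.42; 0 0 -25 0 0 0 0.42; 0 0 -60 0 0 0 0.42; 0 0 -95 0 0 0 0.42; 0 0 -120 0 0 0 0.5; 0 0 -120 0 0 0 0.5"}}

```text
time_s: 41.95
position: [0.5004, -0.0722, 0.1637]
ee_rot: [[0.938, 0.347, 0.003], [0.347, -0.938, -0.001], [0.002, 0.002, -1.0]]
force: [0.8, 0.3, 0.0]
width: 0.495
```

```bash
python3 - <<'E'
from h import *
a=snapshot('scene');cv2.imwrite('pics/s16.png',a)
# lock grip top: measure in scene0 crop (5x, origin 206,202): top centre approx (410,65)
P=onz('scene',(410/5+206,66/5+202),.0715);R=np.array([[np.cos(CY),-np.sin(CY)],[np.sin(CY),np.cos(CY)]])
print('lock top in case frame',R.T@(P[:2]-CT)*1e3)
rel((*case(127,0),.15,20.3),(*case(127,0),.045,20.3))
cv2.imwrite('pics/v16.png',cv2.resize(a[185:315,205:345],(646,600),interpolation=cv2.INTER_CUBIC))
E
```

```text
lock top in case frame [120.62478289  -5.835813  ]
t 42.0 p [ 0.4994 -0.0719  0.1622] yaw 20.3 F [-0.6  0.2 -0.4] w 0.501 q1,q6 [-21. -41.]
(np.float64(0.49793917225019657), np.float64(0.02361189469571101), 0.15, 20.3) -> [ 31.8 -90.1  12.2] [ 0.0002 -0.0001  0.    ]
(np.float64(0.49793917225019657), np.float64(0.02361189469571101), 0.045, 20.3) -> [ 31.7 -90.1 117.2] [ 0.0002 -0.0001  0.    ]
```

View pics/v16.png

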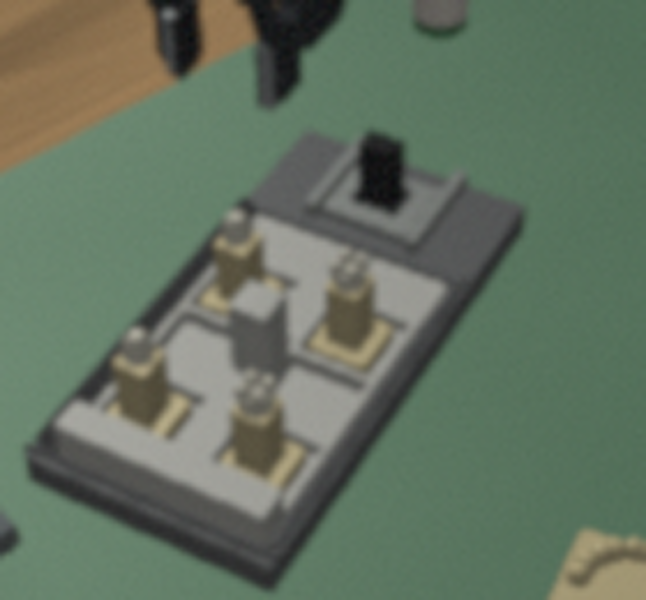

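All four dies stand upright, each in its own cell, and the lock grip is clear. I move to the lock.

>>> {"api": "jog_arm", "payload": {"plan": "10 -28 0 0 0 0 0.75; 21 -60 0 0 0 0 0.75; 30 -83 10 0 0 0 0.75; 31.8 -89 20 0 0 0 0.75; 31.8 -89 40 0 0 0 0.75; 31.8 -89 65 0 0 0 0.75; 31.8 -89 90 0 0 0 0.75; 31.8 -89 108 0 0 0 0.75; 31.8 -89 116 0 0 0 0.75; 31.8 -89 116 0 0 0 0.75; 31.8 -89 116 0 0 0 0.75"}}

```text
time_s: 43.38
position: [0.4983, 0.0225, 0.0462]
ee_rot: [[0.938, 0.347, -0.001], [0.347, -0.938, 0.0], [-0.001, -0.0, -1.0]]
force: [-0.4, 0.1, -1.4]
width: 0.753
```

>>> {"api": "jog_arm", "payload": {"plan": "0 0 0 0 0 0 0.4; 0 0 0 0 0 0 0.1; 0 0 0 0 0 0 0.1; 0 0 0 0 0 0 0.1; 0 0 0 0 0 0 0.1", "squeeze": 30}}

```text
time_s: 44.0
position: [0.4988, 0.0228, 0.0464]
ee_rot: [[0.938, 0.347, 0.001], [0.347, -0.938, 0.0], [0.001, -0.0, -1.0]]
force: [1.1, 2.3, 6.5]
width: 0.254
```

Gripped (22 mm). Sliding.

>>> {"api": "jog_arm", "payload": {"plan": "0 3 0 0 0 0 0.1; 0 7 0 0 0 0 0.1; 0 11 0 0 0 0 0.1; 0 15 0 0 0 0 0.1; 0 19 0 0 0 0 0.1; 0 23 0 0 0 0 0.1; 0 26 0 0 0 0 0.1; 0 29 0 0 0 0 0.1; 0 31 0 0 0 0 0.1; 0 33 0 0 0 0 0.1; 0 33 0 0 0 0 0.1"}}

```text
time_s: 45.38
position: [0.5102, -0.0081, 0.0464]
ee_rot: [[0.938, 0.347, 0.0], [0.347, -0.938, 0.001], [0.001, -0.0, -1.0]]
force: [1.6, 2.3, 6.0]
width: 0.253
```

>>> {"api": "jog_arm", "payload": {"plan": "0 1 0 0 0 0 0.1; 0 2 0 0 0 0 0.1; 0 3 0 0 0 0 0.1; 0 4 0 0 0 0 0.1; 0 4 0 0 0 0 0.1"}}

```text
time_s: 46.0
position: [0.5116, -0.0117, 0.0464]
ee_rot: [[0.938, 0.347, 0.0], [0.347, -0.938, 0.001], [0.001, -0.001, -1.0]]
force: [2.5, 2.5, 5.0]
width: 0.251
```

>>> {"api": "jog_arm", "payload": {"plan": "0 1 0 0 0 0 0.1; 0 2 0 0 0 0 0.1; 0 3 0 0 0 0 0.1; 0 3 0 0 0 0 0.1"}}

```text
time_s: 46.5
position: [0.5126, -0.0145, 0.0464]
ee_rot: [[0.938, 0.347, 0.0], [0.347, -0.938, 0.001], [0.001, -0.001, -1.0]]
force: [2.6, 2.1, 6.9]
width: 0.251
```

>>> {"api": "jog_arm", "payload": {"plan": "0 1 0 0 0 0 0.1; 0 2 0 0 0 0 0.1; 0 2 0 0 0 0 0.1"}}

```text
time_s: 46.88
position: [0.513, -0.0155, 0.0464]
ee_rot: [[0.938, 0.347, -0.0], [0.347, -0.938, 0.002], [0.001, -0.002, -1.0]]
force: [2.0, 6.3, 8.2]
width: 0.248
```

>>> {"api": "jog_arm", "payload": {"plan": "0 1 0 0 0 0 0.1; 0 2 0 0 0 0 0.1; 0 2 0 0 0 0 0.1; 0 2 0 0 0 0 0.1"}}

```text
time_s: 47.38
position: [0.513, -0.0157, 0.0464]
ee_rot: [[0.938, 0.346, -0.001], [0.346, -0.938, 0.005], [0.0, -0.005, -1.0]]
force: [0.9, 13.3, 10.4]
width: 0.251
```

The lock is against its end stop: 13 N and no further travel. I relax the push, release and rise.

>>> {"api": "jog_arm", "payload": {"plan": "0 -1.5 0 0 0 0 0.1; 0 -2 0 0 0 0 0.4; 0 -2 0 0 0 0 0.7; 0 -2 0 0 0 0 0.7; 0 -2 0 0 0 0 0.7; 0 -2 -25 0 0 0 0.7; 0 -2 -60 0 0 0 0.7; 0 -2 -110 0 0 0 0.7; 0 -40 -150 0 0 0 0.7; 0 -90 -180 0 0 0 0.7; 0 -140 -180 0 0 0 0.7; 0 -140 -180 0 0 0 0.7"}}

```text
time_s: 48.88
position: [0.4634, 0.1153, 0.2264]
ee_rot: [[0.936, 0.351, -0.001], [0.351, -0.936, 0.001], [-0.001, -0.002, -1.0]]
force: [-0.6, -0.8, 0.6]
width: 0.699
```

```bash
python3 - <<'E'
from h import *
a=snapshot('scene');b=snapshot('top');cv2.imwrite('pics/s17.png',a);cv2.imwrite('pics/t17.png',b)
rel()
cv2.imwrite('pics/v17.png',np.hstack([cv2.resize(a[190:310,210:330],(480,480),interpolation=cv2.INTER_CUBIC),cv2.resize(a[120:420,60:460],(320,240)).repeat(2,0)[:480]]))
E
```

```text
t 49.0 p [0.4646 0.1129 0.2258] yaw 20.4 F [-0.7 -0.4 -0.1] w 0.694 q1,q6 [  0. -20.]
```

View pics/v17.png

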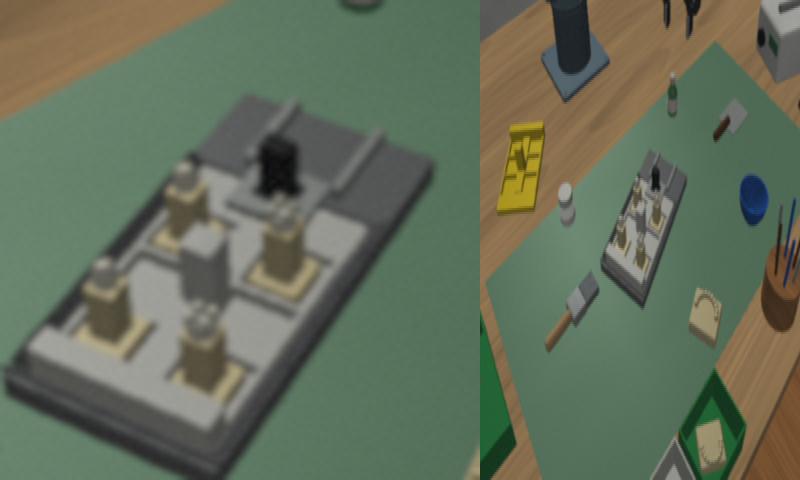

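```bash
python3 - <<'E'
from h import *
R=np.array([[np.cos(CY),-np.sin(CY)],[np.sin(CY),np.cos(CY)]])
for f,w in(('scene0',(270,205,310,240)),('s17',(265,215,295,245))):
    a=cv2.imread(f'pics/{f}.png')[w[1]:w[3],w[0]:w[2]]
    n,l,st,c=cv2.connectedComponentsWithStats((a.max(2)<45).astype(np.uint8));k=1+st[1:,4].argmax()
    P=onz('scene',c[k]+w[:2],.0515);print(f,st[k],R.T@(P[:2]-CT)*1e3)
E
```

```text
scene0 [ 13  10  10  15 116] [117.82264368  -5.63746701]
s17 [ 10  10  10  14 109] [79.57045403 -4.39222378]
```

Pose travel says 41 mm and the camera says 38 mm, so I nudge the lock once more from behind with the fingers shut to be sure it is home.

```bash
python3 - <<'E'
from h import *
rel((*case(120,0),.05,20.3))
E
```

```text
t 49.0 p [0.4646 0.1129 0.2258] yaw 20.4 F [-0.7 -0.4 -0.1] w 0.694 q1,q6 [  0. -20.]
(np.float64(0.5003677218112094), np.float64(0.017046672153427728), 0.05, 20.3) -> [  0.4 102.3 175.8] [-0.0004  0.0014  0.0016]
```

>>> {"api": "jog_arm", "payload": {"plan": "0.4 40 0 0 0.001 0.0016 0; 0.4 80 30 0 0.001 0.0016 0; 0.4 100 60 0 0.001 0.0016 0; 0.4 102 100 0 0.001 0.0016 0; 0.4 102 140 0 0.001 0.0016 0; 0.4 102 165 0 0.001 0.0016 0; 0.4 102 175 0 0.001 0.0016 0; 0.4 102 175 0 0.001 0.0016 0; 0.4 102 175 0 0.001 0.0016 0"}}

```text
time_s: 50.1
position: [0.5012, 0.0168, 0.0517]
ee_rot: [[0.939, 0.345, 0.001], [0.345, -0.939, 0.0], [0.001, 0.0, -1.0]]
force: [-0.2, 0.4, 0.2]
width: 0.0
```

>>> {"api": "jog_arm", "payload": {"plan": "0 3 0 0 0 0 0; 0 6 0 0 0 0 0; 0 9 0 0 0 0 0; 0 11 0 0 0 0 0; 0 13 0 0 0 0 0; 0 13 0 0 0 0 0"}}

```text
time_s: 50.85
position: [0.5048, 0.005, 0.0507]
ee_rot: [[0.938, 0.345, -0.001], [0.345, -0.938, 0.001], [-0.0, -0.001, -1.0]]
force: [0.4, 0.6, -0.0]
width: -0.004
```

>>> {"api": "jog_arm", "payload": {"plan": "0 1 0 0 0 0 0; 0 2 0 0 0 0 0; 0 3 0 0 0 0 0; 0 3 0 0 0 0 0"}}

```text
time_s: 51.35
position: [0.5059, 0.0022, 0.0508]
ee_rot: [[0.938, 0.345, -0.001], [0.345, -0.938, 0.001], [-0.0, -0.001, -1.0]]
force: [0.0, 0.3, 0.2]
width: -0.003
```

>>> {"api": "jog_arm", "payload": {"plan": "0 1 0 0 0 0 0; 0 2 0 0 0 0 0; 0 3 0 0 0 0 0; 0 3 0 0 0 0 0"}}

```text
time_s: 51.85
position: [0.5061, 0.0012, 0.0508]
ee_rot: [[0.939, 0.345, -0.002], [0.345, -0.939, 0.004], [-0.001, -0.004, -1.0]]
force: [-1.4, 7.6, 2.8]
width: -0.002
```

>>> {"api": "jog_arm", "payload": {"plan": "0 1 0 0 0 0 0; 0 2 0 0 0 0 0; 0 2 0 0 0 0 0"}}

```text
time_s: 52.22
position: [0.5061, 0.001, 0.0508]
ee_rot: [[0.939, 0.345, -0.003], [0.345, -0.939, 0.006], [-0.001, -0.007, -1.0]]
force: [-2.2, 15.0, 6.4]
width: -0.002
```

>>> {"api": "jog_arm", "payload": {"plan": "0 1 0 0 0 0 0; 0 2 0 0 0 0 0; 0 2 0 0 0 0 0"}}

```text
time_s: 52.6
position: [0.5062, 0.0008, 0.0508]
ee_rot: [[0.939, 0.344, -0.004], [0.344, -0.939, 0.009], [-0.001, -0.01, -1.0]]
force: [-4.1, 22.7, 9.1]
width: 0.001
```

The lock stands firm at 23 N with no travel, so it is home. I back off and retreat.

>>> {"api": "jog_arm", "payload": {"plan": "0 -8 0 0 0 0 0; 0 -16 0 0 0 0 0; 0 -20 -30 0 0 0 0; 0 -30 -80 0 0 0 0; 0 -80 -130 0 0 0 0; 0 -130 -160 0 0 0 0; 0 -130 -160 0 0 0 0; 0 -130 -160 0 0 0 0"}}

```text
time_s: 53.6
position: [0.4634, 0.1173, 0.2106]
ee_rot: [[0.938, 0.346, -0.0], [0.346, -0.938, -0.0], [-0.0, -0.0, -1.0]]
force: [0.1, 0.2, -0.1]
width: -0.0
```

```bash
python3 - <<'E'
from h import *
a=snapshot('scene');cv2.imwrite('pics/s18.png',a);rel()
b=cv2.imread('pics/s17.png')
d=cv2.GaussianBlur(cv2.absdiff(a,b),(5,5),1).max(2);print('diff in case crop vs last view',(d[190:310,210:330]>25).mean(),'rest of mat below',(d[200:]>25).mean())
robot.job_done()
E
```

```text
t 53.6 p [0.4632 0.1168 0.21  ] yaw 20.2 F [0.3 0.9 0. ] w 0.001 q1,q6 [  1. -19.]
diff in case crop vs last view 0.0 rest of mat below 0.0
the job is handed in; nothing more can be done
```

The job is done and was handed in at about 54 s of the 210 s allowed. I lifted the tray, turned it half a turn and seated it with its low ledge towards the lock. I then stood all four tooth dies found on the bench in the four corner compartments and slid the lock to its end stop.

**Last checks:**
- **Tray:** it came down to the same height (TCP z 41.6 mm) as in its original seat.
- **Dies:** the camera shows all four upright, each in its own compartment. None was seen to be knocked aside before I picked it up.
- **Bystanders:** I never touched them, and the last views show them where they were. I did not measure their positions.
- **Lock:** the two travel readings disagreed, 41 mm by arm pose and 38 mm by camera. I pushed it again from behind with shut fingers; it held at 23 N without moving (about 3 N is enough to slide it), so I take it as fully home.
- **After that push:** the camera showed no change in the case or on the mat.

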